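Finish the pyramid of turned handle billets

TASK

Finish the pyramid of handle billets in the wooden cradle: saddle the two pale billets from the green tub into the two gaps of the bottom row, then saddle the dark billet into the gap between those two as the crown. Lay every billet parallel to the row below with its ends roughly in line with it, lower it into its gap rather than dropping it, and leave the bottom row in place and the mug, bottle and sharpening stone alone.

Things in the scene. Friction and masses are not known exactly. Their poses are not given: they have to be found in the camera images.
- cradle: fixed brown wooden cradle 150 (x) x 215 (y) mm, board 20 mm thick; 45-degree ridges (tops at z 38 mm, none under the waists) hold three billets along its x, 58 mm apart across y. Origin: centre of underside, z up. Billet axes: bottom row z = 49 mm, y = -58, 0, 58 mm; saddled in a gap of it z = 97, y = -29 or 29; crown z = 145, y = 0. Middles at x = 0.
- tub: fixed open green plastic tub 200 (x) x 250 (y) x 45 mm high, floor 5 mm thick; three billets lie along its x in bays 72 mm apart across y, kept from rolling by ridges (tops 20 mm above the bench, none under the waists), axes about 34 mm above the bench. Origin: centre of underside, z up.
- pale_a: pale billet, waiting in the tub in any bay; turned one-piece wooden handle billet, 140 mm long, about 0.18 kg: two barrels 56 mm in diameter, 42 mm long, joined by a waist 30 mm in diameter, 56 mm long. Origin at its middle, on its axis; its own x runs along the axis (it may roll about x).
- pale_b: second pale billet, the same as pale_a and waiting in another bay of the tub; origin and axes as for pale_a.
- dark: dark brown billet of the same shape and size, waiting in the remaining bay of the tub, for the crown; origin and axes as for pale_a.
- row_a: pale billet of the same shape lying loose in the cradle, bottom row, at the cradle's -y side; origin and axes as for pale_a.
- row_b: pale billet of the same shape lying loose in the cradle, middle of the bottom row; origin and axes as for pale_a.
- row_c: pale billet of the same shape lying loose in the cradle, bottom row, at the cradle's +y side; origin and axes as for pale_a.
- mug: white ceramic mug, bystander, 84 mm in diameter, 90 mm high, with a handle; origin at the centre of its underside.
- bottle: milky translucent plastic bottle with a green cap, bystander, 66 mm in diameter, 200 mm high; origin at the centre of its underside.
- stone: red-brown sharpening stone lying flat, bystander, 75 x 205 x 25 mm; origin at the centre of its underside.
Not all that is in view belongs to the job. Leave any turquoise look-alike of the pale_a alone. What is shaped like the pale_b but yellow is not meant.

How it is judged (in metres and radians):
On the way, in this order (a step that is already met when the one before it is completed fails the run):
1. both pale billets lie saddled in the two gaps of the bottom row, released ((((x of pale_a in the frame of cradle between -0.02 and 0.02 m and y of pale_a in the frame of cradle between 0.021 and 0.037 m and z of pale_a in the frame of cradle between 0.0909 and 0.1029 m and angle between the x axis of pale_a and the x axis of cradle, either way round below 0.15 rad) and (x of pale_b in the frame of cradle between -0.02 and 0.02 m and y of pale_b in the frame of cradle between -0.037 and -0.021 m and z of pale_b in the frame of cradle between 0.0909 and 0.1029 m and angle between the x axis of pale_b and the x axis of cradle, either way round below 0.15 rad)) or ((x of pale_a in the frame of cradle between -0.02 and 0.02 m and y of pale_a in the frame of cradle between -0.037 and -0.021 m and z of pale_a in the frame of cradle between 0.0909 and 0.1029 m and angle between the x axis of pale_a and the x axis of cradle, either way round below 0.15 rad) and (x of pale_b in the frame of cradle between -0.02 and 0.02 m and y of pale_b in the frame of cradle between 0.021 and 0.037 m and z of pale_b in the frame of cradle between 0.0909 and 0.1029 m and angle between the x axis of pale_b and the x axis of cradle, either way round below 0.15 rad))) and contact force between the fingers and pale_a below 0.05 N and contact force between the fingers and pale_b below 0.05 N), for 0.2 s.
2. the dark billet lies saddled between them as the crown, released ((((x of pale_a in the frame of cradle between -0.02 and 0.02 m and y of pale_a in the frame of cradle between 0.021 and 0.037 m and z of pale_a in the frame of cradle between 0.0909 and 0.1029 m and angle between the x axis of pale_a and the x axis of cradle, either way round below 0.15 rad) and (x of pale_b in the frame of cradle between -0.02 and 0.02 m and y of pale_b in the frame of cradle between -0.037 and -0.021 m and z of pale_b in the frame of cradle between 0.0909 and 0.1029 m and angle between the x axis of pale_b and the x axis of cradle, either way round below 0.15 rad)) or ((x of pale_a in the frame of cradle between -0.02 and 0.02 m and y of pale_a in the frame of cradle between -0.037 and -0.021 m and z of pale_a in the frame of cradle between 0.0909 and 0.1029 m and angle between the x axis of pale_a and the x axis of cradle, either way round below 0.15 rad) and (x of pale_b in the frame of cradle between -0.02 and 0.02 m and y of pale_b in the frame of cradle between 0.021 and 0.037 m and z of pale_b in the frame of cradle between 0.0909 and 0.1029 m and angle between the x axis of pale_b and the x axis of cradle, either way round below 0.15 rad))) and x of dark in the frame of cradle between -0.02 and 0.02 m and y of dark in the frame of cradle between -0.008 and 0.008 m and z of dark in the frame of cradle between 0.1388 and 0.1508 m and angle between the x axis of dark and the x axis of cradle, either way round below 0.15 rad and contact force between the fingers and dark below 0.05 N), for 0.2 s.
At the end, for the whole second after the job is handed in: 3-2-1 pyramid in the cradle: bottom row still in its notches, a pale billet in each gap, the dark one on top; each axis within 8 mm sideways and 6 mm in height of its seat, its middle within 20 mm of the cradle's along its length, parallel within 0.15 rad, released and at rest (all of step 2 and x of row_a in the frame of cradle between -0.02 and 0.02 m and y of row_a in the frame of cradle between -0.066 and -0.05 m and z of row_a in the frame of cradle between 0.043 and 0.055 m and angle between the x axis of each of row_a, row_b, row_c and the x axis of cradle, either way round below 0.15 rad and x of row_b in the frame of cradle between -0.02 and 0.02 m and y of row_b in the frame of cradle between -0.008 and 0.008 m and z of row_b in the frame of cradle between 0.043 and 0.055 m and x of row_c in the frame of cradle between -0.02 and 0.02 m and y of row_c in the frame of cradle between 0.05 and 0.066 m and z of row_c in the frame of cradle between 0.043 and 0.055 m and linear speed of each of row_a, row_b, row_c, pale_a, pale_b, dark below 0.02 m/s and contact force between the fingers and row_a below 0.05 N and contact force between the fingers and row_b below 0.05 N and contact force between the fingers and row_c below 0.05 N and contact force between the fingers and pale_a below 0.05 N and contact force between the fingers and pale_b below 0.05 N); the robot touches nothing.
It fails at once if a billet is dropped or let fall (moves faster than 0.5 m/s while not held by the fingers) ((linear speed of row_a above 0.5 m/s and contact force between the fingers and row_a below 0.05 N) or (linear speed of row_b above 0.5 m/s and contact force between the fingers and row_b below 0.05 N) or (linear speed of row_c above 0.5 m/s and contact force between the fingers and row_c below 0.05 N) or (linear speed of pale_a above 0.5 m/s and contact force between the fingers and pale_a below 0.05 N) or (linear speed of pale_b above 0.5 m/s and contact force between the fingers and pale_b below 0.05 N) or (linear speed of dark above 0.5 m/s and contact force between the fingers and dark below 0.05 N)).
It fails at once if the mug, bottle or stone is moved more than 20 mm or tipped (distance of any of mug, bottle, stone from where it was at the start of the episode above 0.02 m or angle between any of mug, bottle, stone's own z axis and vertical above 0.3 rad).
It also fails if it takes over 72 s, if anything falls off the work surface, if the arm or the gripper's body presses on something with over 40 N, if the wrist force passes 120 N, or if a joint passes its speed limit or range.

ROBOT

A 6-joint arm with a two-finger parallel gripper is mounted at the origin on the work surface. World frame = base frame: x ahead of the robot, y to its left, z up, the work surface at z = 0. Lengths are in m, angles in degrees, forces in N, time in s.
With the tool pointing down it reaches from about 0.4 to 0.825 m from the base axis. Payload 7 kg.
Tool frame: the origin (TCP) lies midway between the tips of the shut fingers; the grasp point (between the pads) lies 19 mm behind it; z points along the fingers, y is the line along which they close (so a half turn about z gives the same grasp; the last joint's range is limited). The gripper opens to 88 mm and grips with 3 to 60 N. Pads are 19 mm wide; open, the fingers measure 130 mm over their backs; the gripper's body (78 mm by 193 mm) begins 47 mm behind the grasp point.
Start: joints at [-54.884, 20.546, 0.682, 0, -70.136, -16.507], TCP at [0.215, -0.64, 0.227] pointing down, gripper open.
Joint ranges: [-176.03, 176.03], [-82.01, 121.73], [-58.28, 71.71], [-173.87, 95.51], [-174.79, -0.11], [-173.66, 173.66]. Speed limits (degrees/s): [136.94, 136.94, 172.46, 180, 180, 180].

INTERFACE

Orientations are given as [roll, pitch, yaw] about the fixed x, y, z axes, in that order (R = Rz(yaw) Ry(pitch) Rx(roll)).
In Python, from plant import get_state, optics, order gives the robot as it stands. The module is installed in compiled form; this text tells all that it offers.
- The arm moves only by the tool send_rows, never from a script. Its argument "moves" is a list of rows, each an object with "slide": the shift along the tool's x, y, z as a fraction of full scale, a list of three; "turn": the turn about the tool's z as a fraction of full scale; "gripper": the opening, from 0 (shut) to 1 (fully open). A call has exactly 5 rows; each row is the pose to reach, as a shift and turn from the pose commanded when the call began, along the tool's axes at that moment; what a row does not reach only later rows make up. Full scale, the value 1, is 150 mm for a shift and 90 degrees for a turn. A row lasts 1/12 s, in which the tool goes at most 41.7 mm and 7.16 degrees, less where a joint would pass 70% of its speed; a pose out of reach is approached as far as the arm can. A call with a number of a shift or a turn outside -1 to 1 is refused whole. A call with a gripper value outside its range is refused whole. The fingers move at their own pace and stop on an object; "newtons" is the grip in N (left out, the last holds). Time passes only in rows, so rows that repeat a pose let the fingers close, or fill a call up. It gives the time, the measured TCP pose, the force, the opening and the grip force at its end, in the units of the state.
- get_state(): the state, without advancing time (a new reading comes with each control period).
- optics.capture(name): name is "scene" or "side" or "wrist"; returns a dict with "img" (480x640x3 uint8, red, green, blue), "intrinsics" (3x3 intrinsics, pixels), "origin" and "attitude" of the camera in the world. Camera axes: x right, y down, z forward; pixel columns grow to the right and rows downward; lengths in m; the calibration is good to about 2 mm. A picture is of the moment at which its call begins. There is no depth.
- order.close_job(): hands the job in; it is judged then, once.
Trained networks look in the newest picture that a camera, given by its name, has taken for a name from the list of things; names that differ only in an ending like _2 or _b are one class to them, and where a whole thing is asked for, a point or a joint stands for the part that bears it (a point fixed in the world has none). Each returns a list of dicts, best first, with "p" (0 to 1); they miss things now and then, are a little off and sometimes report something else, mostly with a low value. They report only what shows in the picture. A call takes as long as a camera call. They do not tell look-alikes from the thing itself.
- optics.look_for(camera, name): "location" ([x, y, z] in m, in world coordinates, good to about 4 mm: the middle of the surface that is visible of it).
The state is a dict: "time_s": time; "joints": joint angles; "qd": joint speeds; "joint_torque": joint torques, N m; "tcp_pos": TCP position; "eef_rot": TCP orientation; "contact_force": force on the tool from outside, world axes, zero at the start; "moment": the same for the moment, N m; "gripper_width": finger opening in m; "gripper_force": force on a finger pad.
Only numpy, scipy, OpenCV 4.12 (cv2) and the standard library are available. Lean on these libraries where they do the work, as an engineer would, in place of code of your own. Each camera call takes 0.05 s, during which the arm holds its last target. There are 200 camera calls.

## Working session

There is one attempt and no reset: what is moved stays moved. The work goes in short steps, Python scripts to look and compute and a tool call to move; the robot and the scene stay as the last step left them, time stands still between calls to the robot, and variables do not carry over. Pictures are saved under pics/ and viewed, at most 13 in all, crops included, and the job is handed in when it is done.

Besides the shell and the picture viewer there is one more tool, called after "Emit:" in YAML: its name, and indented under it one key for each argument. send_rows: Moves the arm, as the interface text tells. Shift numbers are shares of 150 mm and turn numbers shares of 90 degrees, none past 1 either way. Its arguments: {"type":"object","properties":{"moves":{"type":"array"},"newtons":{"type":"number"}},"required":["moves"]}

```bash
mkdir -p pics; python3 - <<'E'
from plant import get_state, optics, order
import cv2
print(get_state())
for c in ["scene","side"]:
    r=optics.capture(c); cv2.imwrite(f"pics/{c}0.png",r["img"][:,:,::-1]); print(c,r["intrinsics"],r["origin"],r["attitude"])
    for n in ["cradle","tub","pale_a","dark","row_a","mug","bottle","stone"]:
        print(n,[(round(d["p"],2),[round(v,3) for v in d["location"]]) for d in optics.look_for(c,n)])
E
```

```text
{'time_s': 0.0, 'joints': array([-5.48823470e+01,  2.05923772e+01,  6.33366953e-01, -1.84415807e-02,
       -7.01350364e+01, -1.65109861e+01]), 'qd': array([-0.02811257,  0.00865127, -0.10440953, -0.09946024,  0.15318528,
       -0.02019237]), 'joint_torque': array([ 1.17770705e-04, -5.82722032e+01,  2.93058336e+01,  6.99735403e+00,
        6.91729132e-03, -1.60240966e-04]), 'tcp_pos': array([ 0.21522897, -0.63925645,  0.22561424]), 'eef_rot': array([ 1.79904904e+02, -1.01090746e-02, -1.61399605e+02]), 'contact_force': array([-0.77522194, -0.07127419,  0.25812934]), 'moment': array([ 0.02925566, -0.01156785,  0.01522131]), 'gripper_force': 0.0, 'gripper_width': 0.08745785596018835}
scene [[522.3470079    0.         313.69445722]
 [  0.         522.3470079  238.76086948]
 [  0.           0.           1.        ]] [ 1.37750512 -0.73503259  1.17405102] [-134.75358189    0.27621027   47.83428918]
cradle [(0.76, [0.562, 0.152, 0.02]), (0.73, [0.499, -0.14, 0.046])]
tub [(0.85, [0.493, -0.216, 0.022]), (0.51, [0.507, -0.21, 0.053])]
pale_a [(0.93, [0.508, -0.209, 0.052]), (0.81, [0.29, -0.
[... 325 characters left out ...]
side [[586.82431608   0.         311.37759958]
 [  0.         586.82431608 231.78686983]
 [  0.           0.           1.        ]] [ 0.43532977 -1.18655018  1.54171931] [-141.68186819    0.35744506   -4.81292621]
cradle [(0.7, [0.524, 0.15, 0.019])]
tub [(0.96, [0.503, -0.226, 0.015])]
pale_a [(0.94, [0.511, -0.283, 0.053]), (0.92, [0.279, -0.353, 0.042]), (0.85, [0.74, -0.254, 0.045]), (0.74, [0.498, -0.211, 0.051]), (0.4, [0.506, -0.227, 0.01])]
dark [(0.85, [0.52, -0.142, 0.046])]
row_a [(0.9, [0.529, 0.23, 0.068]), (0.71, [0.521, 0.286, 0.068]), (0.59, [0.524, 0.172, 0.065])]
mug [(0.92, [0.5, 0.486, 0.055])]
bottle [(0.73, [0.463, -0.567, 0.129])]
stone [(0.55, [0.755, -0.019, 0.025])]
```

View pics/scene0.png

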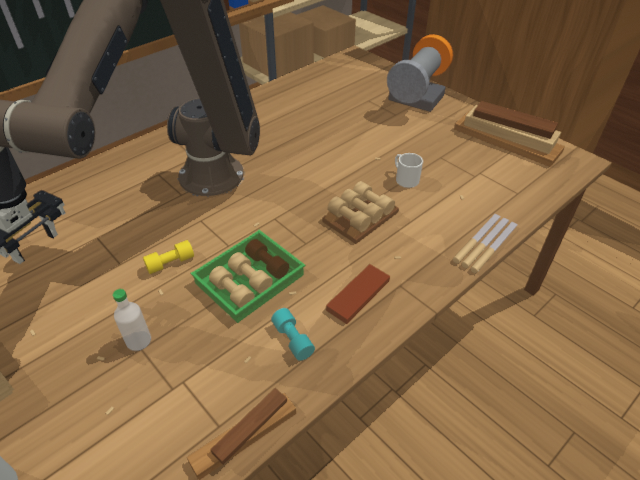

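View pics/side0.png

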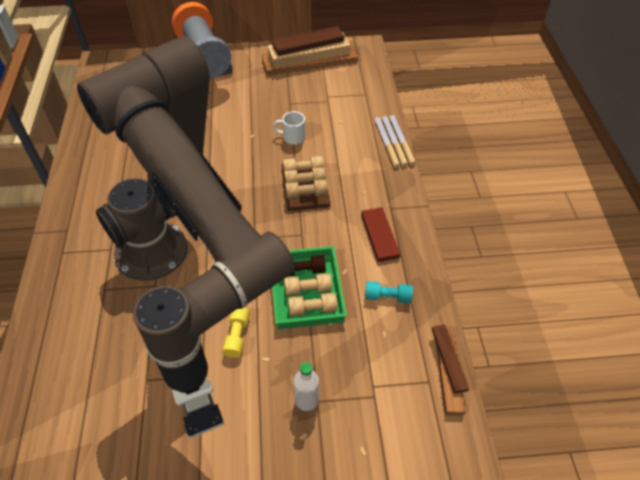

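The scene view shows the tub (about 248,272) with two pale billets at (230,285) and (250,270) and the dark one at (268,258). The cradle is at (360,208). The yellow (168,257) and turquoise (293,333) pieces are decoys. The side view shows the same layout. I'll move over the tub and look with the wrist camera.

Emit:
send_rows:
  moves:
    - {"slide":[0,0,-0.1],"turn":0.05,"gripper":0.55}
    - {"slide":[0,0,-0.2],"turn":0.1,"gripper":0.55}
    - {"slide":[0,0,-0.3],"turn":0.15,"gripper":0.55}
    - {"slide":[0,0,-0.4],"turn":0.207,"gripper":0.55}
    - {"slide":[0,0,-0.5],"turn":0.207,"gripper":0.55}
  newtons: 25

```text
time_s: 1.32
tcp_pos: [0.2153, -0.6396, 0.3023]
eef_rot: [-180.0, 0.0, 179.7]
contact_force: [0.8, 0.2, 0.0]
gripper_width: 0.0601
gripper_force: 0.0
```

Emit:
send_rows:
  moves:
    - {"slide":[-0.1,0.15,0],"turn":0,"gripper":0.55}
    - {"slide":[-0.2,0.3,0],"turn":0,"gripper":0.55}
    - {"slide":[-0.3,0.45,0],"turn":0,"gripper":0.55}
    - {"slide":[-0.4,0.6,0],"turn":0,"gripper":0.55}
    - {"slide":[-0.5,0.75,0],"turn":0,"gripper":0.55}

```text
time_s: 1.73
tcp_pos: [0.2908, -0.5262, 0.3016]
eef_rot: [-180.0, 0.0, 180.0]
contact_force: [0.3, -0.2, 0.5]
gripper_width: 0.0481
gripper_force: 0.0
```

Emit:
send_rows:
  moves:
    - {"slide":[-0.1,0.15,0],"turn":0,"gripper":0.55}
    - {"slide":[-0.2,0.3,0],"turn":0,"gripper":0.55}
    - {"slide":[-0.3,0.45,0],"turn":0,"gripper":0.55}
    - {"slide":[-0.4,0.6,0],"turn":0,"gripper":0.55}
    - {"slide":[-0.5,0.75,0],"turn":0,"gripper":0.55}

```text
time_s: 2.15
tcp_pos: [0.366, -0.4136, 0.3018]
eef_rot: [-180.0, 0.0, 180.0]
contact_force: [0.5, 0.7, 0.8]
gripper_width: 0.0484
gripper_force: 0.0
```

Emit:
send_rows:
  moves:
    - {"slide":[-0.1,0.15,0],"turn":0,"gripper":0.55}
    - {"slide":[-0.2,0.3,0],"turn":0,"gripper":0.55}
    - {"slide":[-0.3,0.45,0],"turn":0,"gripper":0.55}
    - {"slide":[-0.4,0.6,0],"turn":0,"gripper":0.55}
    - {"slide":[-0.5,0.75,0],"turn":0,"gripper":0.55}

```text
time_s: 2.57
tcp_pos: [0.441, -0.3011, 0.3019]
eef_rot: [-180.0, 0.0, 180.0]
contact_force: [0.8, 0.3, 0.1]
gripper_width: 0.0484
gripper_force: 0.0
```

```bash
cat > h.py <<'E'
from plant import get_state, optics, order
import cv2, numpy as np
from scipy.spatial.transform import Rotation as Ro
def snap(c,f=None):
    r=optics.capture(c)
    if f: cv2.imwrite(f"pics/{f}.png",r["img"][:,:,::-1])
    return r
def find(c,names):
    for n in names: print(n,[(round(d["p"],2),[round(v,3) for v in d["location"]]) for d in optics.look_for(c,n)])
def ray(r,uv,z):
    K=np.array(r["intrinsics"]);R=Ro.from_euler("xyz",r["attitude"],degrees=True).as_matrix()
    d=R@np.linalg.inv(K)@[uv[0],uv[1],1]; o=np.array(r["origin"]); return o+d*(z-o[2])/d[2]
def st():
    s=get_state(); print(round(s["time_s"],2),s["tcp_pos"].round(4),s["eef_rot"].round(2),s["contact_force"].round(1),round(s["gripper_width"],4),round(s["gripper_force"],1),"j",s["joints"].round(0)); return s
def go(p,yaw,tilt=True):
    s=get_state(); R=Ro.from_euler("xyz",s["eef_rot"],degrees=True).as_matrix()
    d=R.T@(np.array(p)-s["tcp_pos"])/0.15; t=-((yaw-s["eef_rot"][2]+180)%360-180)/90
    print("slide",d.round(3),"turn",round(t,3))
E
python3 - <<'E'
from h import *
st(); r=snap("wrist","w1"); print(r["intrinsics"],r["origin"],r["attitude"])
find("wrist",["tub","pale_a","dark","cradle"])
E
```

```text
2.57 [ 0.441  -0.3011  0.3019] [-1.7999e+02  3.0000e-02  1.7998e+02] [0.8 0.3 0.1] 0.0484 0.0 j [-13.   5. -10.   0. -75. -77.]
[[355.66797982   0.         322.3668724 ]
 [  0.         355.66797982 233.14848142]
 [  0.           0.           1.        ]] [ 0.35724192 -0.30055187  0.4597984 ] [1.62006051e+02 2.78924341e-02 8.99776715e+01]
tub [(0.76, [0.475, -0.206, 0.011])]
pale_a [(0.96, [0.283, -0.342, 0.053]), (0.85, [0.7, -0.243, 0.052]), (0.64, [0.502, -0.267, 0.054]), (0.55, [0.483, -0.201, 0.054])]
dark [(0.65, [0.484, -0.134, 0.055])]
cradle [(0.49, [0.565, 0.132, 0.003])]
```

View pics/w1.png

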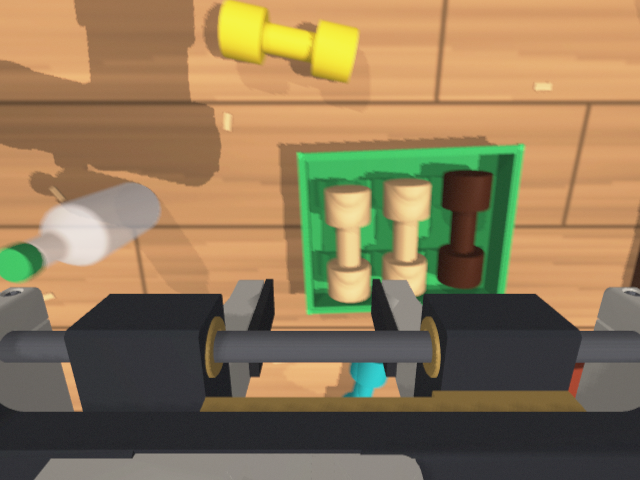

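The wrist view shows the two pale billets with waists near (349,245) and (405,240), and the dark one near (463,230). The tub's far rim runs from (299,154) to (520,147).

```bash
python3 - <<'E'
from h import *
r=snap("wrist")
img=r["img"][:, :, ::-1].copy()
for uv in [(299,154),(520,147),(309,313)]: print("rim",ray(r,uv,.045).round(4))
for uv in [(347,200),(349,240),(349,275),(407,195),(405,235),(404,268),(467,188),(463,228),(460,268)]: print(uv,ray(r,uv,.038).round(4))
# segmentation: billets (non-green, inside tub)
hsv=cv2.cvtColor(img,cv2.COLOR_BGR2HSV)
g=cv2.inRange(hsv,(45,90,30),(80,255,255))
ins=np.zeros_like(g);cv2.fillConvexPoly(ins,np.array([(305,160),(514,153),(494,295),(425,295),(425,280),(372,275),(372,303),(314,305)]),255)
m=cv2.bitwise_and(cv2.bitwise_not(g),ins)
for c in [(330,369),(380,432),(437,495)]:
    pts=[]
    for v in range(170,272,4):
        xs=np.where(m[v,c[0]:c[1]])[0]+c[0]
        if len(xs)>8: pts.append((v,xs.min(),xs.max(),xs.max()-xs.min()))
    print(pts)
E
```

```text
rim [ 0.3961 -0.3287  0.045 ]
rim [ 0.3882 -0.0775  0.045 ]
rim [ 0.6021 -0.3196  0.045 ]
(347, 200) [ 0.4513 -0.2722  0.038 ]
(349, 240) [ 0.5025 -0.2686  0.038 ]
(349, 275) [ 0.5504 -0.2675  0.038 ]
(407, 195) [ 0.4451 -0.2001  0.038 ]
(405, 235) [ 0.4958 -0.1988  0.038 ]
(404, 268) [ 0.5405 -0.1969  0.038 ]
(467, 188) [ 0.4366 -0.1289  0.038 ]
(463, 228) [ 0.4867 -0.1276  0.038 ]
(460, 268) [ 0.5405 -0.1248  0.038 ]
[(186, np.int64(331), np.int64(364), np.int64(33)), (190, np.int64(330), np.int64(368), np.int64(38)), (194, np.int64(330), np.int64(368), np.int64(38)), (198, np.int64(330), np.int64(368), np.int64(38)), (202, np.int64(330), np.int64(368), np.int64(38)), (206, np.int64(330), np.int64(368), np.int64(38)), (210, np.int64(330), np.int64(368), np.int64(38)), (214, np.int64(330), np.int64(368), np.int64(38)), (218, np.int64(330), np.int64(368), np.int64(38)), (222, np.int64(330), np.int64(368), np.int64(38)), (226, np.int64(331), np.int64(360), np.int64(29)), (230, np.int64(336), np.int64(358), np.int64(22)), (234, np.int64(336), np.int64(359), np.int64(23)), (238, np.int6
[... 2297 characters left out ...]
4(451), np.int64(476), np.int64(25)), (222, np.int64(451), np.int64(475), np.int64(24)), (226, np.int64(450), np.int64(475), np.int64(25)), (230, np.int64(450), np.int64(474), np.int64(24)), (234, np.int64(450), np.int64(474), np.int64(24)), (238, np.int64(449), np.int64(474), np.int64(25)), (242, np.int64(449), np.int64(473), np.int64(24)), (246, np.int64(440), np.int64(475), np.int64(35)), (250, np.int64(438), np.int64(482), np.int64(44)), (254, np.int64(438), np.int64(483), np.int64(45)), (258, np.int64(437), np.int64(483), np.int64(46)), (262, np.int64(437), np.int64(482), np.int64(45)), (266, np.int64(437), np.int64(482), np.int64(45)), (270, np.int64(437), np.int64(481), np.int64(44))]
```

```bash
python3 - <<'E'
from h import *
go((.505,-.2686,.30),-177.8)
E
```

```text
slide [-0.432  0.227  0.011] turn -0.025
```

Emit:
send_rows:
  moves:
    - {"slide":[-0.1,0.05,0],"turn":-0.01,"gripper":0.55}
    - {"slide":[-0.22,0.11,0],"turn":-0.02,"gripper":0.55}
    - {"slide":[-0.33,0.17,0],"turn":-0.025,"gripper":0.55}
    - {"slide":[-0.432,0.227,0.1],"turn":-0.025,"gripper":0.55}
    - {"slide":[-0.432,0.227,0.25],"turn":-0.025,"gripper":0.55}

```text
time_s: 3.28
tcp_pos: [0.5098, -0.2673, 0.265]
eef_rot: [-179.9, 0.2, -177.7]
contact_force: [1.3, -0.4, 0.3]
gripper_width: 0.048
gripper_force: 0.0
```

Emit:
send_rows:
  moves:
    - {"slide":[0,0,0.2],"turn":0,"gripper":0.55}
    - {"slide":[0,0,0.4],"turn":0,"gripper":0.55}
    - {"slide":[0,0,0.6],"turn":0,"gripper":0.55}
    - {"slide":[0,0,0.8],"turn":0,"gripper":0.55}
    - {"slide":[0,0,0.9],"turn":0,"gripper":0.55}

```text
time_s: 3.7
tcp_pos: [0.5046, -0.2672, 0.1249]
eef_rot: [179.9, -0.3, -177.8]
contact_force: [-0.5, 0.1, -1.2]
gripper_width: 0.0479
gripper_force: 0.0
```

```bash
python3 - <<'E'
from h import *
st(); go((.505,-.2686,.015),-177.8); snap("wrist","w2")
E
```

```text
3.7 [ 0.5046 -0.2672  0.1249] [ 179.9    -0.26 -177.78] [-0.5  0.1 -1.2] 0.0479 0.0 j [ -8.  16. -20.  -0. -54. -79.]
slide [-0.006 -0.011  0.732] turn 0.0
```

View pics/w2.png

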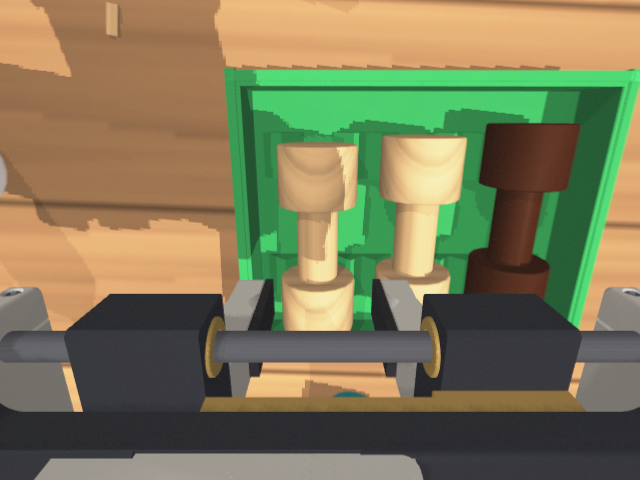

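The pale billet's waist at (318,240) is centred between the fingers (u about 320). I'll check its middle along x.

```bash
python3 - <<'E'
from h import *
r=snap("wrist"); st()
for uv in [(318,206),(318,276),(317,172),(414,195),(413,269),(422,140),(522,186),(506,262)]: print(uv,ray(r,uv,.036).round(4))
E
```

```text
3.8 [ 0.5043 -0.2673  0.1255] [ 179.9    -0.36 -177.76] [-0.   0.9 -0. ] 0.0482 0.0 j [ -8.  16. -20.  -0. -54. -79.]
(318, 206) [ 0.4786 -0.2703  0.036 ]
(318, 276) [ 0.5326 -0.2685  0.036 ]
(317, 172) [ 0.4548 -0.2718  0.036 ]
(414, 195) [ 0.4682 -0.2033  0.036 ]
(413, 269) [ 0.5242 -0.1976  0.036 ]
(422, 140) [ 0.4308 -0.2023  0.036 ]
(522, 186) [ 0.459  -0.1289  0.036 ]
(506, 262) [ 0.516 -0.129  0.036]
```

Emit:
send_rows:
  moves:
    - {"slide":[-0.005,-0.012,0.2],"turn":0,"gripper":0.55}
    - {"slide":[-0.005,-0.012,0.4],"turn":0,"gripper":0.55}
    - {"slide":[-0.005,-0.012,0.58],"turn":0,"gripper":0.55}
    - {"slide":[-0.005,-0.012,0.68],"turn":0,"gripper":0.55}
    - {"slide":[-0.005,-0.012,0.735],"turn":0,"gripper":0.55}

```text
time_s: 4.22
tcp_pos: [0.5066, -0.2698, 0.0176]
eef_rot: [180.0, -0.1, -177.8]
contact_force: [-0.1, -0.2, 0.8]
gripper_width: 0.0481
gripper_force: 0.0
```

Emit:
send_rows:
  moves:
    - {"slide":[0,0,0],"turn":0,"gripper":0.45}
    - {"slide":[0,0,0],"turn":0,"gripper":0.3}
    - {"slide":[0,0,0],"turn":0,"gripper":0.2}
    - {"slide":[0,0,0],"turn":0,"gripper":0.2}
    - {"slide":[0,0,0],"turn":0,"gripper":0.2}

```text
time_s: 4.63
tcp_pos: [0.5076, -0.2706, 0.0205]
eef_rot: [-179.9, 0.2, -177.7]
contact_force: [1.4, -4.0, 3.6]
gripper_width: 0.0291
gripper_force: 25.0
```

Emit:
send_rows:
  moves:
    - {"slide":[0,0,-0.1],"turn":0,"gripper":0.2}
    - {"slide":[0,0,-0.25],"turn":0,"gripper":0.2}
    - {"slide":[0,0,-0.45],"turn":0,"gripper":0.2}
    - {"slide":[0,0,-0.7],"turn":0,"gripper":0.2}
    - {"slide":[0,0,-0.9],"turn":0,"gripper":0.2}

```text
time_s: 5.05
tcp_pos: [0.506, -0.27, 0.1565]
eef_rot: [-180.0, 0.1, -177.8]
contact_force: [0.8, 0.6, -2.2]
gripper_width: 0.0294
gripper_force: 25.0
```

Emit:
send_rows:
  moves:
    - {"slide":[0,0,-0.2],"turn":0,"gripper":0.2}
    - {"slide":[0,0,-0.4],"turn":0,"gripper":0.2}
    - {"slide":[0,0,-0.6],"turn":0,"gripper":0.2}
    - {"slide":[0,0,-0.75],"turn":0,"gripper":0.2}
    - {"slide":[0,0,-0.75],"turn":0,"gripper":0.2}

```text
time_s: 5.47
tcp_pos: [0.5079, -0.2708, 0.2725]
eef_rot: [-179.8, 0.5, -177.7]
contact_force: [0.6, 0.3, -1.3]
gripper_width: 0.0293
gripper_force: 25.0
```

```bash
python3 - <<'E'
from h import *
st(); go((.60,.20,.27),-177.8)
E
```

```text
5.47 [ 0.5079 -0.2708  0.2725] [-179.83    0.48 -177.74] [ 0.6  0.3 -1.3] 0.0293 25.0 j [ -9.   9.  -8.   0. -72. -79.]
slide [-0.737  3.112  0.014] turn 0.001
```

Emit:
send_rows:
  moves:
    - {"slide":[-0.03,0.1,0],"turn":0,"gripper":0.2}
    - {"slide":[-0.07,0.25,0],"turn":0,"gripper":0.2}
    - {"slide":[-0.11,0.42,0],"turn":0,"gripper":0.2}
    - {"slide":[-0.15,0.6,0],"turn":0,"gripper":0.2}
    - {"slide":[-0.19,0.8,0],"turn":0,"gripper":0.2}

```text
time_s: 5.88
tcp_pos: [0.5294, -0.148, 0.2661]
eef_rot: [180.0, -0.0, -177.8]
contact_force: [0.8, 0.7, -0.3]
gripper_width: 0.029
gripper_force: 25.0
```

Emit:
send_rows:
  moves:
    - {"slide":[-0.04,0.2,0],"turn":0,"gripper":0.2}
    - {"slide":[-0.08,0.4,0],"turn":0,"gripper":0.2}
    - {"slide":[-0.12,0.6,0],"turn":0,"gripper":0.2}
    - {"slide":[-0.16,0.8,0],"turn":0,"gripper":0.2}
    - {"slide":[-0.2,1.0,0],"turn":0,"gripper":0.2}

```text
time_s: 6.3
tcp_pos: [0.5534, 0.0037, 0.2663]
eef_rot: [180.0, -0.0, -177.8]
contact_force: [0.4, 0.8, -1.4]
gripper_width: 0.0294
gripper_force: 25.0
```

Emit:
send_rows:
  moves:
    - {"slide":[-0.04,0.2,0],"turn":0,"gripper":0.2}
    - {"slide":[-0.08,0.4,0],"turn":0,"gripper":0.2}
    - {"slide":[-0.12,0.6,0],"turn":0,"gripper":0.2}
    - {"slide":[-0.16,0.75,0],"turn":0,"gripper":0.2}
    - {"slide":[-0.2,0.9,0],"turn":0,"gripper":0.2}

```text
time_s: 6.72
tcp_pos: [0.5782, 0.1397, 0.2661]
eef_rot: [180.0, -0.0, -177.7]
contact_force: [0.3, -0.9, -1.8]
gripper_width: 0.0293
gripper_force: 25.0
```

Emit:
send_rows:
  moves:
    - {"slide":[-0.05,0.13,0],"turn":0,"gripper":0.2}
    - {"slide":[-0.1,0.25,0],"turn":0,"gripper":0.2}
    - {"slide":[-0.13,0.35,0],"turn":0,"gripper":0.2}
    - {"slide":[-0.15,0.41,0],"turn":0,"gripper":0.2}
    - {"slide":[-0.15,0.41,0],"turn":0,"gripper":0.2}

```text
time_s: 7.13
tcp_pos: [0.5991, 0.2019, 0.2656]
eef_rot: [-180.0, -0.0, -177.7]
contact_force: [-0.1, 0.0, -1.1]
gripper_width: 0.0294
gripper_force: 25.0
```

```bash
python3 - <<'E'
from h import *
r=snap("wrist","w3"); st(); find("wrist",["cradle","row_a"])
E
```

```text
7.18 [0.5988 0.2009 0.2658] [-1.7998e+02 -5.0000e-02 -1.7773e+02] [-0.  -0.5 -1.8] 0.0293 25.0 j [  36.   15.   -2.   -0.  -73. -124.]
cradle [(0.95, [0.516, 0.224, 0.019])]
row_a [(0.94, [0.513, 0.294, 0.069]), (0.89, [0.488, 0.181, 0.068]), (0.73, [0.488, 0.236, 0.068])]
```

View pics/w3.png

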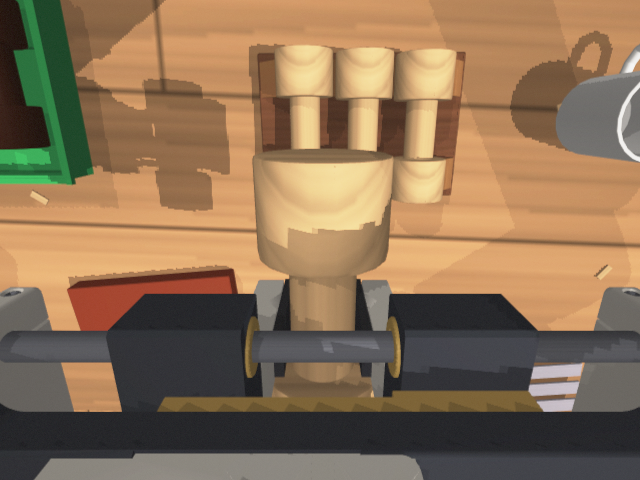

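The wrist view shows the cradle's back corners at (259,53) and (464,52). The row billets have waists at u of about 306, 363 and 420. The held billet is straight in the fingers, its waist at u of about 323.

```bash
python3 - <<'E'
from h import *
r=snap("wrist")
for uv in [(259,53),(464,52),(452,193)]: print("board",ray(r,uv,.02).round(4))
for uv in [(306,97),(306,140),(364,97),(362,140),(423,97),(418,158),(425,55),(419,195),(304,72),(364,75),(425,77),(417,180)]: print(uv,ray(r,uv,.052).round(4))
for uv in [(323,150),(323,260),(323,290)]: print(uv, ray(r,uv,.28).round(4))
E
```

```text
board [0.4541 0.1294 0.02  ]
board [0.4451 0.3395 0.02  ]
board [0.5914 0.3493 0.02  ]
(306, 97) [0.4961 0.1801 0.052 ]
(306, 140) [0.5369 0.1811 0.052 ]
(364, 97) [0.4939 0.2369 0.052 ]
(362, 140) [0.5347 0.2379 0.052 ]
(423, 97) [0.4917 0.2945 0.052 ]
(418, 158) [0.5504 0.2968 0.052 ]
(425, 55) [0.4546 0.2918 0.052 ]
(419, 195) [0.5889 0.3025 0.052 ]
(304, 72) [0.4738 0.1777 0.052 ]
(364, 75) [0.4742 0.2354 0.052 ]
(425, 77) [0.4737 0.2942 0.052 ]
(417, 180) [0.5731 0.2985 0.052 ]
(323, 150) [0.5271 0.1977 0.28  ]
(323, 260) [0.574  0.1996 0.28  ]
(323, 290) [0.5886 0.2001 0.28  ]
```

```bash
python3 - <<'E'
from h import *
st(); go((.525,.2088,.15),-177.5)
E
```

```text
7.33 [0.5987 0.1997 0.2664] [-1.800e+02 -1.000e-02 -1.778e+02] [ 0.4 -0.3 -1.5] 0.0295 25.0 j [  36.   15.   -2.   -0.  -73. -124.]
slide [0.488 0.08  0.776] turn -0.003
```

Emit:
send_rows:
  moves:
    - {"slide":[0.12,0.02,0],"turn":-0.003,"gripper":0.2}
    - {"slide":[0.26,0.04,0.05],"turn":-0.003,"gripper":0.2}
    - {"slide":[0.38,0.06,0.2],"turn":-0.003,"gripper":0.2}
    - {"slide":[0.46,0.08,0.4],"turn":-0.003,"gripper":0.2}
    - {"slide":[0.488,0.08,0.6],"turn":-0.003,"gripper":0.2}

```text
time_s: 7.75
tcp_pos: [0.5241, 0.2092, 0.177]
eef_rot: [179.9, 0.1, -177.5]
contact_force: [-0.2, 0.7, -2.7]
gripper_width: 0.0295
gripper_force: 25.0
```

Emit:
send_rows:
  moves:
    - {"slide":[0,0,0.1],"turn":0,"gripper":0.2}
    - {"slide":[0,0,0.15],"turn":0,"gripper":0.2}
    - {"slide":[0,0,0.175],"turn":0,"gripper":0.2}
    - {"slide":[0,0,0.175],"turn":0,"gripper":0.2}
    - {"slide":[0,0,0.175],"turn":0,"gripper":0.2}

```text
time_s: 8.17
tcp_pos: [0.5262, 0.2097, 0.1512]
eef_rot: [180.0, 0.1, -177.5]
contact_force: [-0.1, 0.3, -1.2]
gripper_width: 0.0293
gripper_force: 25.0
```

```bash
python3 - <<'E'
from h import *
snap("side","s2");r=snap("scene"); st(); go((.525,.2088,.085),-177.5)
r=snap("side"); i=cv2.resize(r["img"][110:250,230:390],None,fx=4,fy=4,interpolation=3); 
c=snap("scene")["img"][150:260,290:430]; c=cv2.resize(c,(640,503),interpolation=3)
cv2.imwrite("pics/s2.png",cv2.resize(np.hstack([i[:503],c[:503]]),(800,315))[:,:,::-1])
E
```

```text
8.27 [0.5262 0.2099 0.1513] [ 1.7994e+02  1.1000e-01 -1.7751e+02] [-0.9  0.7 -1.6] 0.0292 25.0 j [  42.   14.  -19.    0.  -57. -129.]
slide [ 0.009 -0.007  0.442] turn -0.0
```

View pics/s2.png

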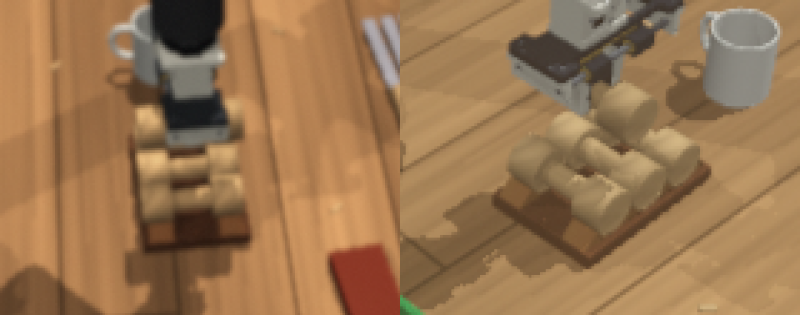

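The crops show the billet over the cradle, parallel to the row. Lowering it now.

Emit:
send_rows:
  moves:
    - {"slide":[0.009,-0.007,0.12],"turn":0,"gripper":0.2}
    - {"slide":[0.009,-0.007,0.25],"turn":0,"gripper":0.2}
    - {"slide":[0.009,-0.007,0.34],"turn":0,"gripper":0.2}
    - {"slide":[0.009,-0.007,0.38],"turn":0,"gripper":0.2}
    - {"slide":[0.009,-0.007,0.41],"turn":0,"gripper":0.2}

```text
time_s: 8.78
tcp_pos: [0.524, 0.2084, 0.0882]
eef_rot: [-180.0, -0.0, -177.5]
contact_force: [-0.0, 0.2, -1.7]
gripper_width: 0.0294
gripper_force: 25.0
```

Emit:
send_rows:
  moves:
    - {"slide":[0,0,0.01],"turn":0,"gripper":0.2}
    - {"slide":[0,0,0.02],"turn":0,"gripper":0.2}
    - {"slide":[0,0,0.03],"turn":0,"gripper":0.2}
    - {"slide":[0,0,0.035],"turn":0,"gripper":0.2}
    - {"slide":[0,0,0.035],"turn":0,"gripper":0.2}

```text
time_s: 9.2
tcp_pos: [0.5245, 0.209, 0.0842]
eef_rot: [180.0, 0.1, -177.5]
contact_force: [-1.2, 0.0, 2.1]
gripper_width: 0.0293
gripper_force: 25.0
```

Emit:
send_rows:
  moves:
    - {"slide":[0,0,0.005],"turn":0,"gripper":0.2}
    - {"slide":[0,0,0.005],"turn":0,"gripper":0.2}
    - {"slide":[0,0,0.005],"turn":0,"gripper":0.2}
    - {"slide":[0,0,0.005],"turn":0,"gripper":0.2}
    - {"slide":[0,0,0.005],"turn":0,"gripper":0.2}

```text
time_s: 9.62
tcp_pos: [0.5246, 0.2091, 0.084]
eef_rot: [179.9, 0.1, -177.5]
contact_force: [-3.5, -0.0, 7.8]
gripper_width: 0.0292
gripper_force: 25.0
```

Emit:
send_rows:
  moves:
    - {"slide":[0,0,0],"turn":0,"gripper":0.35}
    - {"slide":[0,0,0],"turn":0,"gripper":0.38}
    - {"slide":[0,0,0],"turn":0,"gripper":0.42}
    - {"slide":[0,0,0],"turn":0,"gripper":0.45}
    - {"slide":[0,0,0],"turn":0,"gripper":0.45}

```text
time_s: 10.03
tcp_pos: [0.5239, 0.2083, 0.0824]
eef_rot: [-180.0, -0.0, -177.5]
contact_force: [0.9, -0.4, -0.2]
gripper_width: 0.0388
gripper_force: 0.0
```

Emit:
send_rows:
  moves:
    - {"slide":[0,0,-0.08],"turn":0,"gripper":0.45}
    - {"slide":[0,0,-0.18],"turn":0,"gripper":0.45}
    - {"slide":[0,0,-0.35],"turn":0,"gripper":0.45}
    - {"slide":[0,0,-0.6],"turn":0,"gripper":0.45}
    - {"slide":[0,0,-0.85],"turn":0,"gripper":0.45}

```text
time_s: 10.45
tcp_pos: [0.5233, 0.2078, 0.2106]
eef_rot: [-179.9, -0.1, -177.5]
contact_force: [1.0, 0.9, 0.1]
gripper_width: 0.0396
gripper_force: 0.0
```

Emit:
send_rows:
  moves:
    - {"slide":[-0.1,0,-0.15],"turn":0,"gripper":0.55}
    - {"slide":[-0.22,0,-0.25],"turn":0,"gripper":0.55}
    - {"slide":[-0.35,0,-0.33],"turn":0,"gripper":0.55}
    - {"slide":[-0.45,0,-0.38],"turn":0,"gripper":0.55}
    - {"slide":[-0.5,0,-0.4],"turn":0,"gripper":0.55}

```text
time_s: 10.87
tcp_pos: [0.6007, 0.2118, 0.271]
eef_rot: [180.0, 0.1, -177.5]
contact_force: [0.6, 0.4, -0.2]
gripper_width: 0.048
gripper_force: 0.0
```

```bash
python3 - <<'E'
from h import *
st(); r=snap("wrist","w4"); find("wrist",["row_a"]); go((.496,-.2005,.27),-177.8)
E
```

```text
10.87 [0.6007 0.2118 0.271 ] [ 1.7998e+02  8.0000e-02 -1.7753e+02] [ 0.6  0.4 -0.2] 0.048 0.0 j [  37.   16.   -1.    0.  -74. -125.]
row_a [(0.95, [0.518, 0.249, 0.064]), (0.86, [0.521, 0.172, 0.067]), (0.69, [0.514, 0.298, 0.068])]
slide [ 8.070e-01 -2.716e+00 -2.000e-03] turn 0.003
```

View pics/w4.png

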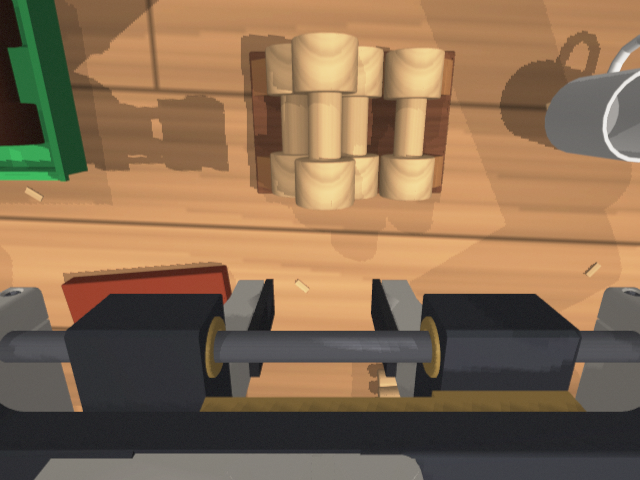

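The first pale billet sits in the -y gap (waist near (325,125)), parallel to the row. I'll check the numbers and fetch the second.

```bash
python3 - <<'E'
from h import *
r=snap("wrist")
for uv in [(325,91),(325,160)]: print(ray(r,uv,.10).round(4))
for uv in [(411,97),(407,157)]: print(ray(r,uv,.052).round(4))
for uv in [(250,52),(455,52),(442,192)]: print("board",ray(r,uv,.02).round(4))
E
```

```text
[0.4939 0.2096 0.1   ]
[0.5521 0.2123 0.1   ]
[0.4925 0.2949 0.052 ]
[0.5507 0.2977 0.052 ]
board [0.4543 0.1308 0.02  ]
board [0.4453 0.3425 0.02  ]
board [0.5917 0.3505 0.02  ]
```

Emit:
send_rows:
  moves:
    - {"slide":[0.05,-0.15,0],"turn":0,"gripper":0.55}
    - {"slide":[0.1,-0.35,0],"turn":0,"gripper":0.55}
    - {"slide":[0.15,-0.55,0],"turn":0,"gripper":0.55}
    - {"slide":[0.2,-0.75,0],"turn":0,"gripper":0.55}
    - {"slide":[0.25,-0.95,0],"turn":0,"gripper":0.55}

```text
time_s: 11.43
tcp_pos: [0.5657, 0.0666, 0.2692]
eef_rot: [-180.0, -0.1, -177.5]
contact_force: [-0.7, -0.5, 0.7]
gripper_width: 0.0484
gripper_force: 0.0
```

Emit:
send_rows:
  moves:
    - {"slide":[0.06,-0.2,0],"turn":0,"gripper":0.55}
    - {"slide":[0.12,-0.4,0],"turn":0,"gripper":0.55}
    - {"slide":[0.18,-0.6,0],"turn":0,"gripper":0.55}
    - {"slide":[0.24,-0.8,0],"turn":0,"gripper":0.55}
    - {"slide":[0.3,-1.0,0],"turn":0,"gripper":0.55}

```text
time_s: 11.85
tcp_pos: [0.5273, -0.0851, 0.2694]
eef_rot: [180.0, -0.1, -177.5]
contact_force: [1.6, 0.5, 0.2]
gripper_width: 0.0484
gripper_force: 0.0
```

Emit:
send_rows:
  moves:
    - {"slide":[0.06,-0.2,0],"turn":0,"gripper":0.55}
    - {"slide":[0.12,-0.4,0],"turn":0,"gripper":0.55}
    - {"slide":[0.18,-0.6,0],"turn":0,"gripper":0.55}
    - {"slide":[0.23,-0.73,0],"turn":0,"gripper":0.55}
    - {"slide":[0.255,-0.77,0],"turn":0.003,"gripper":0.55}

```text
time_s: 12.27
tcp_pos: [0.494, -0.2029, 0.2693]
eef_rot: [180.0, -0.1, -177.9]
contact_force: [-0.1, 0.0, -0.6]
gripper_width: 0.0487
gripper_force: 0.0
```

Emit:
send_rows:
  moves:
    - {"slide":[0,0,0.1],"turn":0,"gripper":0.55}
    - {"slide":[0,0,0.3],"turn":0,"gripper":0.55}
    - {"slide":[0,0,0.55],"turn":0,"gripper":0.55}
    - {"slide":[0,0,0.8],"turn":0,"gripper":0.55}
    - {"slide":[0,0,0.95],"turn":0,"gripper":0.55}

```text
time_s: 12.68
tcp_pos: [0.4932, -0.1999, 0.1238]
eef_rot: [179.9, -0.2, -177.8]
contact_force: [-0.8, 0.3, 0.3]
gripper_width: 0.048
gripper_force: 0.0
```

```bash
python3 - <<'E'
from h import *
r=snap("wrist","w5"); st(); go((.496,-.2005,.018),-177.8)
E
```

```text
12.73 [ 0.4913 -0.1995  0.1204] [ 179.85   -0.53 -177.84] [-1.9  1.  -5. ] 0.0481 0.0 j [ -1.  13. -25.  -0. -52. -87.]
slide [-0.037 -0.01   0.682] turn -0.0
```

View pics/w5.png

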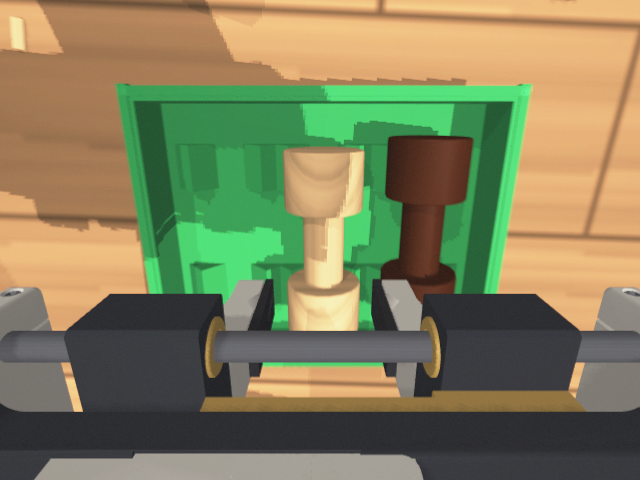

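Pale billet 2 is between the fingers (waist (323,245), finger centre about u 320). Grasping it.

Emit:
send_rows:
  moves:
    - {"slide":[-0.02,-0.005,0.2],"turn":0,"gripper":0.55}
    - {"slide":[-0.02,-0.005,0.4],"turn":0,"gripper":0.55}
    - {"slide":[-0.02,-0.005,0.58],"turn":0,"gripper":0.55}
    - {"slide":[-0.02,-0.005,0.67],"turn":0,"gripper":0.55}
    - {"slide":[-0.02,-0.005,0.715],"turn":0,"gripper":0.55}

```text
time_s: 13.15
tcp_pos: [0.4976, -0.201, 0.0187]
eef_rot: [180.0, -0.2, -177.8]
contact_force: [-0.1, 0.1, 0.6]
gripper_width: 0.0481
gripper_force: 0.0
```

Emit:
send_rows:
  moves:
    - {"slide":[0,0,0],"turn":0,"gripper":0.45}
    - {"slide":[0,0,0],"turn":0,"gripper":0.3}
    - {"slide":[0,0,0],"turn":0,"gripper":0.2}
    - {"slide":[0,0,0],"turn":0,"gripper":0.2}
    - {"slide":[0,0,0],"turn":0,"gripper":0.2}

```text
time_s: 13.57
tcp_pos: [0.5, -0.1995, 0.022]
eef_rot: [179.9, 0.2, -177.8]
contact_force: [-1.7, 18.7, 7.7]
gripper_width: 0.0291
gripper_force: 25.0
```

```bash
python3 - <<'E'
from h import *
st(); go((.523,.2668,.27),-177.5)
E
```

```text
13.57 [ 0.5    -0.1995  0.022 ] [ 1.7987e+02  1.7000e-01 -1.7780e+02] [-1.7 18.7  7.7] 0.0291 25.0 j [ -1.  21. -31.  -0. -39. -87.]
slide [-0.277  3.104 -1.645] turn -0.003
```

Emit:
send_rows:
  moves:
    - {"slide":[0,0,-0.08],"turn":0,"gripper":0.2}
    - {"slide":[0,0,-0.22],"turn":0,"gripper":0.2}
    - {"slide":[0,0,-0.42],"turn":0,"gripper":0.2}
    - {"slide":[0,0,-0.67],"turn":0,"gripper":0.2}
    - {"slide":[0,0,-0.92],"turn":0,"gripper":0.2}

```text
time_s: 13.98
tcp_pos: [0.4985, -0.2016, 0.1608]
eef_rot: [180.0, 0.0, -177.8]
contact_force: [1.1, -0.6, -1.8]
gripper_width: 0.0295
gripper_force: 25.0
```

Emit:
send_rows:
  moves:
    - {"slide":[0,0.05,-0.2],"turn":0,"gripper":0.2}
    - {"slide":[-0.01,0.15,-0.4],"turn":0,"gripper":0.2}
    - {"slide":[-0.03,0.3,-0.55],"turn":0,"gripper":0.2}
    - {"slide":[-0.05,0.48,-0.65],"turn":0,"gripper":0.2}
    - {"slide":[-0.06,0.67,-0.68],"turn":0,"gripper":0.2}

```text
time_s: 14.4
tcp_pos: [0.5052, -0.1004, 0.2649]
eef_rot: [180.0, 0.4, -177.8]
contact_force: [0.7, 0.5, -1.3]
gripper_width: 0.0293
gripper_force: 25.0
```

Emit:
send_rows:
  moves:
    - {"slide":[-0.02,0.2,0],"turn":0,"gripper":0.2}
    - {"slide":[-0.04,0.4,0],"turn":0,"gripper":0.2}
    - {"slide":[-0.06,0.6,0],"turn":0,"gripper":0.2}
    - {"slide":[-0.08,0.8,0],"turn":0,"gripper":0.2}
    - {"slide":[-0.1,1.0,0],"turn":0,"gripper":0.2}

```text
time_s: 14.82
tcp_pos: [0.5128, 0.0509, 0.2619]
eef_rot: [179.9, 0.1, -177.8]
contact_force: [1.2, 0.5, -1.6]
gripper_width: 0.0294
gripper_force: 25.0
```

Emit:
send_rows:
  moves:
    - {"slide":[-0.02,0.2,0],"turn":0,"gripper":0.2}
    - {"slide":[-0.04,0.4,0],"turn":0,"gripper":0.2}
    - {"slide":[-0.06,0.6,0],"turn":0,"gripper":0.2}
    - {"slide":[-0.08,0.8,0],"turn":0,"gripper":0.2}
    - {"slide":[-0.1,0.95,0],"turn":0,"gripper":0.2}

```text
time_s: 15.23
tcp_pos: [0.5224, 0.1946, 0.2617]
eef_rot: [179.9, 0.1, -177.7]
contact_force: [-0.0, -0.0, -1.5]
gripper_width: 0.0293
gripper_force: 25.0
```

Emit:
send_rows:
  moves:
    - {"slide":[-0.01,0.14,0],"turn":-0.003,"gripper":0.2}
    - {"slide":[-0.02,0.26,0],"turn":-0.003,"gripper":0.2}
    - {"slide":[-0.02,0.36,0],"turn":-0.003,"gripper":0.2}
    - {"slide":[-0.02,0.42,0],"turn":-0.003,"gripper":0.2}
    - {"slide":[-0.02,0.45,0],"turn":-0.003,"gripper":0.2}

```text
time_s: 15.65
tcp_pos: [0.5229, 0.2609, 0.2605]
eef_rot: [180.0, 0.0, -177.5]
contact_force: [0.5, -0.2, -3.0]
gripper_width: 0.0291
gripper_force: 25.0
```

Emit:
send_rows:
  moves:
    - {"slide":[0,0,0.1],"turn":0,"gripper":0.2}
    - {"slide":[0,0,0.25],"turn":0,"gripper":0.2}
    - {"slide":[0,0,0.45],"turn":0,"gripper":0.2}
    - {"slide":[0,0,0.6],"turn":0,"gripper":0.2}
    - {"slide":[0,0,0.65],"turn":0,"gripper":0.2}

```text
time_s: 16.07
tcp_pos: [0.5214, 0.2581, 0.1594]
eef_rot: [-179.8, -0.3, -177.6]
contact_force: [-1.2, -0.3, -1.9]
gripper_width: 0.0291
gripper_force: 25.0
```

```bash
python3 - <<'E'
from h import *
snap("wrist"); snap("wrist"); st(); go((.5235,.2675,.085),-177.5)
E
```

```text
16.17 [0.5226 0.2589 0.1618] [-1.7988e+02 -1.3000e-01 -1.7754e+02] [ 0.4  0.5 -1.6] 0.0292 25.0 j [  46.   15.  -16.    0.  -59. -133.]
slide [-0.009  0.058  0.512] turn -0.0
```

Emit:
send_rows:
  moves:
    - {"slide":[-0.009,0.03,0],"turn":0,"gripper":0.2}
    - {"slide":[-0.009,0.062,0.1],"turn":0,"gripper":0.2}
    - {"slide":[-0.009,0.062,0.25],"turn":0,"gripper":0.2}
    - {"slide":[-0.009,0.062,0.37],"turn":0,"gripper":0.2}
    - {"slide":[-0.009,0.062,0.44],"turn":0,"gripper":0.2}

```text
time_s: 16.58
tcp_pos: [0.5245, 0.2699, 0.0969]
eef_rot: [180.0, 0.0, -177.5]
contact_force: [-0.9, -0.1, -1.1]
gripper_width: 0.0291
gripper_force: 25.0
```

Emit:
send_rows:
  moves:
    - {"slide":[0,0,0.015],"turn":0,"gripper":0.2}
    - {"slide":[0,0,0.03],"turn":0,"gripper":0.2}
    - {"slide":[0,0,0.045],"turn":0,"gripper":0.2}
    - {"slide":[0,0,0.05],"turn":0,"gripper":0.2}
    - {"slide":[0,0,0.05],"turn":0,"gripper":0.2}

```text
time_s: 17.0
tcp_pos: [0.5245, 0.2697, 0.0901]
eef_rot: [180.0, 0.1, -177.5]
contact_force: [0.4, -0.1, -1.5]
gripper_width: 0.0291
gripper_force: 25.0
```

Emit:
send_rows:
  moves:
    - {"slide":[0,-0.01,0.01],"turn":0,"gripper":0.2}
    - {"slide":[0,-0.01,0.02],"turn":0,"gripper":0.2}
    - {"slide":[0,-0.01,0.03],"turn":0,"gripper":0.2}
    - {"slide":[0,-0.01,0.035],"turn":0,"gripper":0.2}
    - {"slide":[0,-0.01,0.035],"turn":0,"gripper":0.2}

```text
time_s: 17.42
tcp_pos: [0.5244, 0.2682, 0.0848]
eef_rot: [180.0, 0.0, -177.5]
contact_force: [-1.8, 1.0, 4.0]
gripper_width: 0.0294
gripper_force: 25.0
```

Emit:
send_rows:
  moves:
    - {"slide":[0,0,0.005],"turn":0,"gripper":0.2}
    - {"slide":[0,0,0.007],"turn":0,"gripper":0.2}
    - {"slide":[0,0,0.007],"turn":0,"gripper":0.2}
    - {"slide":[0,0,0.007],"turn":0,"gripper":0.2}
    - {"slide":[0,0,0.007],"turn":0,"gripper":0.2}

```text
time_s: 17.83
tcp_pos: [0.5245, 0.2683, 0.0846]
eef_rot: [180.0, 0.1, -177.5]
contact_force: [-5.2, -0.8, 10.5]
gripper_width: 0.0292
gripper_force: 25.0
```

Emit:
send_rows:
  moves:
    - {"slide":[0,0,0],"turn":0,"gripper":0.35}
    - {"slide":[0,0,0],"turn":0,"gripper":0.38}
    - {"slide":[0,0,0],"turn":0,"gripper":0.41}
    - {"slide":[0,0,0],"turn":0,"gripper":0.42}
    - {"slide":[0,0,0],"turn":0,"gripper":0.42}

```text
time_s: 18.25
tcp_pos: [0.5242, 0.2678, 0.0828]
eef_rot: [-180.0, -0.0, -177.5]
contact_force: [-0.0, -0.1, -0.8]
gripper_width: 0.0367
gripper_force: 0.0
```

Emit:
send_rows:
  moves:
    - {"slide":[0,0,-0.08],"turn":0,"gripper":0.42}
    - {"slide":[0,0,-0.18],"turn":0,"gripper":0.42}
    - {"slide":[0,0,-0.35],"turn":0,"gripper":0.42}
    - {"slide":[0,0,-0.6],"turn":0,"gripper":0.42}
    - {"slide":[0,0,-0.85],"turn":0,"gripper":0.42}

```text
time_s: 18.67
tcp_pos: [0.5236, 0.2673, 0.2109]
eef_rot: [-179.9, -0.1, -177.5]
contact_force: [1.3, 0.0, -0.5]
gripper_width: 0.0366
gripper_force: 0.0
```

Emit:
send_rows:
  moves:
    - {"slide":[-0.1,-0.05,-0.15],"turn":0,"gripper":0.55}
    - {"slide":[-0.22,-0.12,-0.25],"turn":0,"gripper":0.55}
    - {"slide":[-0.35,-0.2,-0.33],"turn":0,"gripper":0.55}
    - {"slide":[-0.45,-0.26,-0.38],"turn":0,"gripper":0.55}
    - {"slide":[-0.5,-0.3,-0.4],"turn":0,"gripper":0.55}

```text
time_s: 19.08
tcp_pos: [0.6029, 0.2255, 0.2716]
eef_rot: [180.0, 0.1, -177.5]
contact_force: [-0.1, 0.6, -0.2]
gripper_width: 0.0482
gripper_force: 0.0
```

```bash
python3 - <<'E'
from h import *
st(); r=snap("wrist","w6"); find("wrist",["row_a"]); go((.4875,-.129,.27),-177.8)
E
```

```text
19.08 [0.6029 0.2255 0.2716] [ 1.7998e+02  9.0000e-02 -1.7755e+02] [-0.1  0.6 -0.2] 0.0482 0.0 j [  38.   16.    0.    0.  -74. -125.]
row_a [(0.79, [0.522, 0.17, 0.067]), (0.65, [0.519, 0.309, 0.069]), (0.58, [0.523, 0.239, 0.061])]
slide [ 8.610e-01 -2.328e+00  2.000e-03] turn 0.002
```

View pics/w6.png

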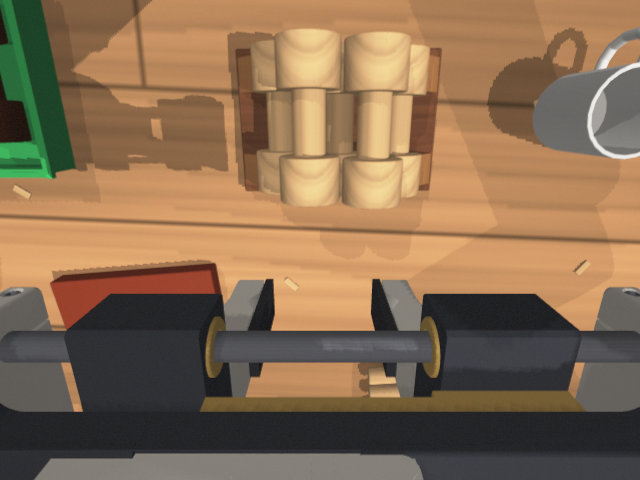

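Both pale billets are saddled, with waists at (309,120) and (374,122). I'll compute the crown seat and fetch the dark billet.

```bash
python3 - <<'E'
from h import *
r=snap("wrist")
for uv in [(309,87),(309,158),(376,89),(373,160)]: print(ray(r,uv,.10).round(4))
E
```

```text
[0.4937 0.2097 0.1   ]
[0.5535 0.2115 0.1   ]
[0.4929 0.2671 0.1   ]
[0.5528 0.2697 0.1   ]
```

Emit:
send_rows:
  moves:
    - {"slide":[0.05,-0.15,0],"turn":0,"gripper":0.55}
    - {"slide":[0.1,-0.35,0],"turn":0,"gripper":0.55}
    - {"slide":[0.17,-0.55,0],"turn":0,"gripper":0.55}
    - {"slide":[0.25,-0.75,0],"turn":0,"gripper":0.55}
    - {"slide":[0.33,-0.95,0],"turn":0,"gripper":0.55}

```text
time_s: 19.65
tcp_pos: [0.5561, 0.081, 0.2695]
eef_rot: [-180.0, -0.1, -177.4]
contact_force: [0.7, -0.6, 0.7]
gripper_width: 0.0483
gripper_force: 0.0
```

Emit:
send_rows:
  moves:
    - {"slide":[0.08,-0.2,0],"turn":0,"gripper":0.55}
    - {"slide":[0.16,-0.4,0],"turn":0,"gripper":0.55}
    - {"slide":[0.24,-0.6,0],"turn":0,"gripper":0.55}
    - {"slide":[0.3,-0.78,0],"turn":0,"gripper":0.55}
    - {"slide":[0.36,-0.93,0],"turn":0,"gripper":0.55}

```text
time_s: 20.07
tcp_pos: [0.5083, -0.061, 0.27]
eef_rot: [180.0, -0.0, -177.5]
contact_force: [-0.3, -0.3, 0.1]
gripper_width: 0.0484
gripper_force: 0.0
```

Emit:
send_rows:
  moves:
    - {"slide":[0.05,-0.14,0],"turn":0,"gripper":0.55}
    - {"slide":[0.1,-0.27,0],"turn":0,"gripper":0.55}
    - {"slide":[0.15,-0.37,0],"turn":0,"gripper":0.55}
    - {"slide":[0.17,-0.43,0],"turn":0,"gripper":0.55}
    - {"slide":[0.17,-0.448,0],"turn":0.002,"gripper":0.55}

```text
time_s: 20.48
tcp_pos: [0.4864, -0.1288, 0.2702]
eef_rot: [180.0, -0.0, -177.7]
contact_force: [-0.8, 1.0, 0.2]
gripper_width: 0.0478
gripper_force: 0.0
```

Emit:
send_rows:
  moves:
    - {"slide":[0,0,0.1],"turn":0,"gripper":0.55}
    - {"slide":[0,0,0.3],"turn":0,"gripper":0.55}
    - {"slide":[0,0,0.55],"turn":0,"gripper":0.55}
    - {"slide":[0,0,0.8],"turn":0,"gripper":0.55}
    - {"slide":[0,0,0.95],"turn":0,"gripper":0.55}

```text
time_s: 20.9
tcp_pos: [0.4856, -0.1273, 0.1244]
eef_rot: [180.0, -0.2, -177.7]
contact_force: [-0.6, 1.5, -0.6]
gripper_width: 0.0483
gripper_force: 0.0
```

```bash
python3 - <<'E'
from h import *
r=snap("wrist","w7");r=snap("wrist","w7"); st(); go((.4875,-.129,.018),-177.8)
E
```

```text
21.0 [ 0.4846 -0.1275  0.124 ] [ 179.99   -0.46 -177.68] [-0.3 -0.5 -0.2] 0.0479 0.0 j [  8.  10. -29.  -0. -52. -95.]
slide [-0.024 -0.011  0.707] turn 0.001
```

View pics/w7.png

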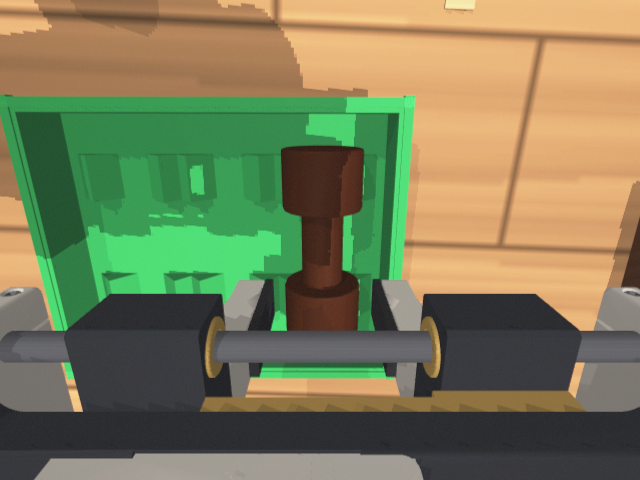

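The dark billet's waist (322,245) is centred between the fingers.

Emit:
send_rows:
  moves:
    - {"slide":[-0.015,-0.005,0.2],"turn":0,"gripper":0.55}
    - {"slide":[-0.015,-0.005,0.4],"turn":0,"gripper":0.55}
    - {"slide":[-0.015,-0.005,0.58],"turn":0,"gripper":0.55}
    - {"slide":[-0.015,-0.005,0.67],"turn":0,"gripper":0.55}
    - {"slide":[-0.015,-0.005,0.72],"turn":0,"gripper":0.55}

```text
time_s: 21.42
tcp_pos: [0.4901, -0.1284, 0.0195]
eef_rot: [-180.0, -0.1, -177.6]
contact_force: [0.1, 0.7, -0.2]
gripper_width: 0.0479
gripper_force: 0.0
```

Emit:
send_rows:
  moves:
    - {"slide":[0,0,0],"turn":0,"gripper":0.45}
    - {"slide":[0,0,0],"turn":0,"gripper":0.3}
    - {"slide":[0,0,0],"turn":0,"gripper":0.2}
    - {"slide":[0,0,0],"turn":0,"gripper":0.2}
    - {"slide":[0,0,0],"turn":0,"gripper":0.2}

```text
time_s: 21.83
tcp_pos: [0.4911, -0.1275, 0.0217]
eef_rot: [179.9, 0.2, -177.7]
contact_force: [-1.3, 11.2, 4.2]
gripper_width: 0.029
gripper_force: 25.0
```

Emit:
send_rows:
  moves:
    - {"slide":[0,0,-0.08],"turn":0,"gripper":0.2}
    - {"slide":[0,0,-0.22],"turn":0,"gripper":0.2}
    - {"slide":[0,0,-0.42],"turn":0,"gripper":0.2}
    - {"slide":[0,0,-0.67],"turn":0,"gripper":0.2}
    - {"slide":[0,0,-0.92],"turn":0,"gripper":0.2}

```text
time_s: 22.25
tcp_pos: [0.4891, -0.129, 0.1604]
eef_rot: [180.0, 0.0, -177.7]
contact_force: [1.2, -1.2, -1.2]
gripper_width: 0.0291
gripper_force: 25.0
```

Emit:
send_rows:
  moves:
    - {"slide":[0,0.05,-0.2],"turn":0,"gripper":0.2}
    - {"slide":[-0.01,0.15,-0.4],"turn":0,"gripper":0.2}
    - {"slide":[-0.03,0.3,-0.55],"turn":0,"gripper":0.2}
    - {"slide":[-0.05,0.48,-0.65],"turn":0,"gripper":0.2}
    - {"slide":[-0.06,0.67,-0.68],"turn":0,"gripper":0.2}

```text
time_s: 22.67
tcp_pos: [0.4958, -0.0274, 0.2646]
eef_rot: [179.9, 0.4, -177.7]
contact_force: [0.2, 0.0, -0.6]
gripper_width: 0.0293
gripper_force: 25.0
```

```bash
python3 - <<'E'
from h import *
st(); go((.524,.2388,.265),-177.5)
E
```

```text
22.67 [ 0.4958 -0.0274  0.2646] [ 179.93    0.39 -177.74] [ 0.2  0.  -0.6] 0.0293 25.0 j [  20.    2.  -18.    0.  -70. -107.]
slide [-0.258  1.766  0.002] turn -0.003
```

Emit:
send_rows:
  moves:
    - {"slide":[-0.02,0.2,0],"turn":0,"gripper":0.2}
    - {"slide":[-0.05,0.4,0],"turn":0,"gripper":0.2}
    - {"slide":[-0.08,0.6,0],"turn":0,"gripper":0.2}
    - {"slide":[-0.12,0.8,0],"turn":0,"gripper":0.2}
    - {"slide":[-0.15,1.0,0],"turn":0,"gripper":0.2}

```text
time_s: 23.08
tcp_pos: [0.5109, 0.1241, 0.2615]
eef_rot: [179.9, 0.1, -177.7]
contact_force: [1.2, -0.2, -2.4]
gripper_width: 0.0296
gripper_force: 25.0
```

Emit:
send_rows:
  moves:
    - {"slide":[-0.03,0.2,0],"turn":-0.003,"gripper":0.2}
    - {"slide":[-0.07,0.4,0],"turn":-0.003,"gripper":0.2}
    - {"slide":[-0.09,0.58,0],"turn":-0.003,"gripper":0.2}
    - {"slide":[-0.1,0.7,0],"turn":-0.003,"gripper":0.2}
    - {"slide":[-0.1,0.75,0],"turn":-0.003,"gripper":0.2}

```text
time_s: 23.5
tcp_pos: [0.5214, 0.2378, 0.2606]
eef_rot: [180.0, 0.0, -177.3]
contact_force: [0.3, -0.6, -1.1]
gripper_width: 0.0292
gripper_force: 25.0
```

Emit:
send_rows:
  moves:
    - {"slide":[0,0,0.08],"turn":0,"gripper":0.2}
    - {"slide":[0,0,0.2],"turn":0,"gripper":0.2}
    - {"slide":[0,0,0.33],"turn":0,"gripper":0.2}
    - {"slide":[0,0,0.4],"turn":0,"gripper":0.2}
    - {"slide":[0,0,0.4],"turn":0,"gripper":0.2}

```text
time_s: 23.92
tcp_pos: [0.5201, 0.2343, 0.1981]
eef_rot: [-179.9, -0.2, -177.5]
contact_force: [-0.7, -0.8, -1.3]
gripper_width: 0.0293
gripper_force: 25.0
```

```bash
python3 - <<'E'
from h import *
snap("side"); snap("side"); st(); go((.524,.2388,.138),-177.5)
E
```

```text
24.02 [0.5217 0.2352 0.2008] [-1.7999e+02  3.0000e-02 -1.7742e+02] [-0.1 -0.1 -1.2] 0.0293 25.0 j [  44.   12.  -15.    0.  -63. -131.]
slide [-0.016  0.023  0.419] turn 0.001
```

Emit:
send_rows:
  moves:
    - {"slide":[-0.016,0.022,0.1],"turn":0,"gripper":0.2}
    - {"slide":[-0.016,0.022,0.22],"turn":0,"gripper":0.2}
    - {"slide":[-0.016,0.022,0.33],"turn":0,"gripper":0.2}
    - {"slide":[-0.016,0.022,0.39],"turn":0,"gripper":0.2}
    - {"slide":[-0.016,0.022,0.41],"turn":0,"gripper":0.2}

```text
time_s: 24.43
tcp_pos: [0.5236, 0.2388, 0.1382]
eef_rot: [-180.0, -0.0, -177.4]
contact_force: [-0.3, -0.4, -1.5]
gripper_width: 0.0288
gripper_force: 25.0
```

Emit:
send_rows:
  moves:
    - {"slide":[0,0,0.007],"turn":0,"gripper":0.2}
    - {"slide":[0,0,0.014],"turn":0,"gripper":0.2}
    - {"slide":[0,0,0.021],"turn":0,"gripper":0.2}
    - {"slide":[0,0,0.028],"turn":0,"gripper":0.2}
    - {"slide":[0,0,0.028],"turn":0,"gripper":0.2}

```text
time_s: 24.85
tcp_pos: [0.5239, 0.2392, 0.1347]
eef_rot: [180.0, 0.0, -177.4]
contact_force: [-0.5, 0.2, -2.2]
gripper_width: 0.0294
gripper_force: 25.0
```

Emit:
send_rows:
  moves:
    - {"slide":[0,0,0.005],"turn":0,"gripper":0.2}
    - {"slide":[0,0,0.01],"turn":0,"gripper":0.2}
    - {"slide":[0,0,0.014],"turn":0,"gripper":0.2}
    - {"slide":[0,0,0.014],"turn":0,"gripper":0.2}
    - {"slide":[0,0,0.014],"turn":0,"gripper":0.2}

```text
time_s: 25.27
tcp_pos: [0.5238, 0.2392, 0.1325]
eef_rot: [180.0, 0.0, -177.4]
contact_force: [-1.0, 0.7, 3.0]
gripper_width: 0.0294
gripper_force: 25.0
```

Emit:
send_rows:
  moves:
    - {"slide":[0,0,0.004],"turn":0,"gripper":0.2}
    - {"slide":[0,0,0.005],"turn":0,"gripper":0.2}
    - {"slide":[0,0,0.005],"turn":0,"gripper":0.2}
    - {"slide":[0,0,0.005],"turn":0,"gripper":0.2}
    - {"slide":[0,0,0.005],"turn":0,"gripper":0.2}

```text
time_s: 25.68
tcp_pos: [0.5239, 0.2392, 0.1324]
eef_rot: [180.0, 0.0, -177.4]
contact_force: [-4.0, 0.4, 7.7]
gripper_width: 0.0289
gripper_force: 25.0
```

Emit:
send_rows:
  moves:
    - {"slide":[0,0,0],"turn":0,"gripper":0.35}
    - {"slide":[0,0,0],"turn":0,"gripper":0.38}
    - {"slide":[0,0,0],"turn":0,"gripper":0.42}
    - {"slide":[0,0,0],"turn":0,"gripper":0.45}
    - {"slide":[0,0,0],"turn":0,"gripper":0.48}

```text
time_s: 26.1
tcp_pos: [0.5237, 0.239, 0.1312]
eef_rot: [-180.0, -0.0, -177.4]
contact_force: [-0.3, -0.1, 0.3]
gripper_width: 0.041
gripper_force: 0.0
```

Emit:
send_rows:
  moves:
    - {"slide":[0,0,-0.08],"turn":0,"gripper":0.48}
    - {"slide":[0,0,-0.18],"turn":0,"gripper":0.48}
    - {"slide":[0,0,-0.35],"turn":0,"gripper":0.48}
    - {"slide":[0,0,-0.6],"turn":0,"gripper":0.48}
    - {"slide":[0,0,-0.85],"turn":0,"gripper":0.48}

```text
time_s: 26.52
tcp_pos: [0.5231, 0.2385, 0.2595]
eef_rot: [-179.9, -0.1, -177.4]
contact_force: [0.6, 0.5, 0.9]
gripper_width: 0.042
gripper_force: 0.0
```

Emit:
send_rows:
  moves:
    - {"slide":[-0.1,0,-0.1],"turn":0,"gripper":0.55}
    - {"slide":[-0.25,0,-0.15],"turn":0,"gripper":0.55}
    - {"slide":[-0.4,0,-0.15],"turn":0,"gripper":0.55}
    - {"slide":[-0.5,0,-0.15],"turn":0,"gripper":0.55}
    - {"slide":[-0.5,0,-0.15],"turn":0,"gripper":0.55}

```text
time_s: 26.93
tcp_pos: [0.6007, 0.2423, 0.2803]
eef_rot: [-180.0, -0.0, -177.5]
contact_force: [-1.0, -0.5, -0.4]
gripper_width: 0.0482
gripper_force: 0.0
```

```bash
python3 - <<'E'
from h import *
st()
w=snap("wrist"); find("wrist",["dark","row_a"]); s=snap("scene"); find("scene",["dark"])
a=cv2.resize(w["img"][0:240,180:500],(400,300)); b=cv2.resize(s["img"][150:255,290:430],(400,300),interpolation=3)
cv2.imwrite("pics/end.png",np.hstack([a,b])[:,:,::-1])
E
```

```text
26.93 [0.6007 0.2423 0.2803] [-1.7995e+02 -4.0000e-02 -1.7747e+02] [-1.  -0.5 -0.4] 0.0482 0.0 j [  39.   16.    2.    0.  -75. -127.]
dark [(0.84, [0.509, 0.242, 0.169]), (0.59, [0.517, -0.075, 0.025])]
row_a [(0.95, [0.521, 0.173, 0.068]), (0.7, [0.518, 0.306, 0.067]), (0.68, [0.52, 0.159, 0.019])]
dark [(0.64, [0.526, 0.223, 0.156])]
```

View pics/end.png

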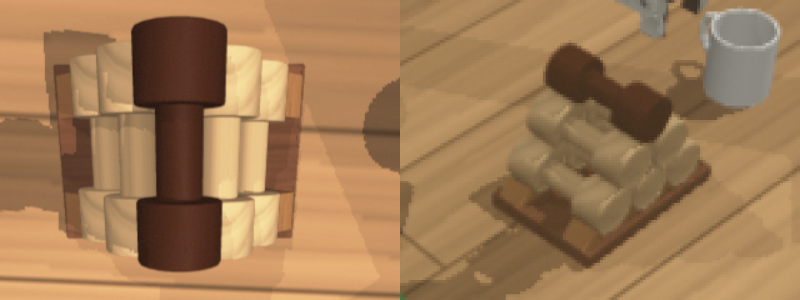

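The dark crown (left crop, 180,150) sits centred and parallel over both pale billets, and the 3-2-1 pyramid is intact. Handing in.

```bash
python3 -c "
from h import *
st(); print(order.close_job())"
```

```text
27.18 [0.5981 0.2423 0.2815] [-1.800e+02 -1.000e-02 -1.774e+02] [-0.6 -0.4  0.9] 0.0483 0.0 j [  39.   16.    2.   -0.  -75. -127.]
the job is handed in; nothing more can be done
None
```

I built the 3-2-1 pyramid in the cradle and handed it in at about 27 s of the 72 s; the last pictures showed it seated and parallel, but the hand-in gave no verdict.

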